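# Open the kitchen press, load the mould and press it

## Task

Get the filled mould under the press: flip the ratchet's pawl back out of the teeth, turn the knob back until the pressing plate is clear above the height of the mould's lid, and slide the mould fully home against the back stop. Then, while the plate is still clear of the lid, drop the pawl back onto the teeth and wind the knob down, stopping two or three clicks after the plate touches the lid, so that the pawl holds the pressure when you let go. Never crush the mould by overwinding, and leave the other kitchen things where they are.

Things in the scene. Friction and masses are not known exactly. Their poses are not given: they have to be found in the camera images.
- press: Stainless bench press, fixed. Origin on the counter (z=0) below the knob's axis; z up. The mould goes in along its +x; the -x side is the open loading side. Base top at z=18 mm, x -150 to +65, y +-60 mm. Uprights 16 mm dia. at y=+-100 mm carry a crossbar 44 mm wide (x), 240 mm long (y), z 135 to 150 mm.
- back_stop (a point): Middle of the back stop's face, at x=+42 mm, y=0, z=28 mm in the press frame; the stop is 20 mm high. Two guide rails 8 mm high, 89 mm apart inside, run along the press's x and lead the mould to it.
- knob (a joint): Knob and ratchet wheel about the vertical press axis, rad. Grows clockwise from above, winding the plate DOWN 4.775 mm per rad; counter-clockwise raises it. Range -4.2 to 2.1, starts at -0.65 to 0.4. 12 teeth: a click is 0.524 rad, 2.5 mm. Pawl down: clicks on clockwise, blocked counter-clockwise. Pawl out: turns both ways; light friction (0.04 N m) keeps it where left while nothing is pressed.
- knob_grip (a point): Centre of the round black fluted knob, on the press axis, 213 mm above the counter; fixed height. Knob 42 mm dia., 37 mm high (z 194 to 231 mm), on a 26 mm dia. hub.
- ratchet (a point): Centre of the ratchet wheel's tooth tops, z=163 mm, on the press axis. Wheel 78 mm dia. with 12 saw teeth 6 mm high on its upper face. When the knob is let go under pressure it runs back by up to one click until a tooth meets the pawl.
- pawl (a joint): Flip-over angle of the pawl, rad: 0 = lying down in the teeth (up to 0.15 riding on a tooth), 2.0 = flipped back outwards against its stop. Moved by gravity alone: past about 1.35 it falls back and stays out, below about 1.15 it falls onto the teeth.
- pawl_hinge (a point): Pawl hinge on the crossbar, at x=0, y=+80, z=166 mm in the press frame; its axis runs along the press's x. The pawl is a steel finger 6 mm wide, 60 mm long, pointing from here to the press axis when down. Bracket 23 mm wide over all, 16 mm long, top at z=174 mm.
- pawl_ball (a point): Centre of the pawl's black ball grip, 16 mm dia., on a 6 mm stalk, 37 mm from the hinge axis. Pawl down: 28 mm from the hinge towards the knob, 24 mm above the hinge. Flipped back: 33 mm beyond the hinge, 15 mm above it. Pinched along the press's x it pivots between the fingers.
- plate: Square steel pressing plate 70 x 70 x 6 mm on the press axis, under a 38 mm dia. spring cup. Origin at the centre of its underside, at z = 63.5 mm - 4.775 mm x knob angle when free. Sprung: once on the lid (underside at z=68 mm) it stays while the screw goes on; about 5 N at touching, then 2 N more per mm of screw, 14 mm at most.
- mould: Filled steel mould with drain holes and a flat aluminium lid, 84 x 84 mm, 50 mm high over the lid, about 0.6 kg, standing loose between the guide rails on the loading side of the press. Origin at the centre of its underside; x axis points into the press. Home: its back face against the back stop, origin below the knob's axis.
- mould_handle (a point): Grip point of the mould's straight bar handle, 80 mm in front (-x) of the mould's origin and 30 mm above its underside. The bar runs along x from 42 to 104 mm in front of the origin, 12 mm wide and 12 mm high.
- tumbler: Steel tumbler 68 mm dia., 95 mm high, origin under its centre; a bystander right of the press.
- katori: Small steel bowl 84 mm dia., 40 mm high, origin under its centre; a bystander right of the loading side.
- spoon: Steel spoon 170 mm long lying on the counter; a bystander left of the loading side.
- mug: White enamel mug 80 mm dia., 80 mm high; a bystander towards the far edge.
- spice_jar: Amber glass jar with steel cap, 60 mm dia., 95 mm high; a bystander.
- enamel_plate: White enamel plate 210 mm dia., 20 mm high; a bystander lying on the counter.
There are look-alikes about, which are no part of the job. Of the things that look like the mould, the largest one is meant.

How it is judged:
By the outcome, as a careful person would: the job done as asked, in the order asked, and still so for the second after the job is handed in, with the robot touching nothing.
It also fails if it takes over 72 s, if anything falls off the work surface, if the arm or the gripper's body presses on something with over 40 N, if the wrist force passes 120 N, or if a joint passes its speed limit or range.

## Robot

A 6-joint arm with a two-finger parallel gripper is mounted at the origin on the work surface. World frame = base frame: x ahead of the robot, y to its left, z up, the work surface at z = 0. Lengths are in m, angles in rad, forces in N, time in s.
With the tool pointing down it reaches from about 0.4 to 0.825 m from the base axis. Payload 7 kg.
Tool frame: the origin (TCP) lies midway between the tips of the shut fingers; the grasp point (between the pads) lies 19 mm behind it (grip_point_offset is the distance from the TCP to the grasp point, in m); z points along the fingers, y is the line along which they close (so a half turn about z gives the same grasp; the last joint's range is limited). The gripper opens to 88 mm and grips with 3 to 60 N. Pads are 19 mm wide; open, the fingers measure 130 mm over their backs; the gripper's body (78 mm by 193 mm) begins 47 mm behind the grasp point.
Start: joints at [1.634, 0.359, 0.012, 0, -1.224, -0.288], TCP at [0.15, 0.658, 0.227] pointing down, gripper open.
Joint ranges: [-3.07, 3.07], [-1.43, 2.12], [-1.02, 1.25], [-3.03, 1.67], [-3.05, -0], [-3.03, 3.03]. Speed limits (rad/s): [2.39, 2.39, 3.01, 3.14, 3.14, 3.14].

## Interface

Orientations are given as [roll, pitch, yaw] about the fixed x, y, z axes, in that order (R = Rz(yaw) Ry(pitch) Rx(roll)).
In Python, from station import get_state, grab_frame, camera_params, job_done, grip_point_offset gives the robot as it stands.
- The arm moves only by the shell command python3 -m creep 'ROWS' [FORCE]. ROWS is JSON, a list that holds one entry, the list of rows, each a list of 7 numbers: the finger opening in cm, from 0 to 8.76, then the shift along the tool's x, y, z in cm, then the turn, a rotation vector about the tool's x, y, z in rad. In form: [[[fingers, tx, ty, tz, wx, wy, wz], ...]]. A call has 1 to 20 rows; each row is the pose to reach, as a shift and turn from the pose commanded when the call began, along the tool's axes at that moment; what a row does not reach only later rows make up. A row lasts 1/8 s, in which the tool goes at most 62.5 mm and 10.7 degrees, less where a joint would pass 70% of its speed; a pose out of reach is approached as far as the arm can. A call with a gripper value outside its range is refused whole. The fingers move at their own pace and stop on an object; FORCE is the grip in N (left out, the last holds). Time passes only in rows, so rows that repeat a pose let the fingers close. It gives the time, the measured TCP pose, the force, the opening and the grip force at its end, in the units of the state.
- get_state(): the state, without advancing time (a new reading comes with each control period).
- grab_frame(name): name is "scene" or "top"; returns the picture (420x560x3 uint8, blue, green, red); there is no depth.
- camera_params(name): a dict with "vertical_fov" (degrees; the focal length in pixels is half the picture's height over the tangent of half this angle, whatever the lens; pixels are square), "cx", "cy" (the principal point, pixels), "k1" (the pictures are not rectified: a ray, as slopes to the right and down, at radius r is drawn at 1 + k1 r^2 times it, then the intrinsics apply), "view" (4x4, takes a point from world to camera coordinates). Camera axes: x right, y down, z forward; pixel columns grow to the right and rows downward; lengths in m; the calibration is good to about 2 mm. A picture is of the moment at which its call begins. camera_params takes no time and is no camera call.
- job_done(): hands the job in; it is judged then, once.
The state is a dict: "t": time; "q": joint angles; "qd": joint speeds; "joint_efforts": joint torques, N m; "eef_pos": TCP position; "ee_rot": TCP orientation; "force": force on the tool from outside, world axes, zero at the start; "moment": the same for the moment, N m; "width": finger opening in m; "gripper_force": force on a finger pad.
Only numpy, scipy, OpenCV 4.12 (cv2) and the standard library are available. Lean on these libraries where they do the work, as an engineer would, in place of code of your own. Each camera call takes 0.05 s, during which the arm holds its last target. There are 200 camera calls.

## Working session

There is one attempt and no reset: what is moved stays moved. The work goes in short steps, Python scripts to look and compute and a shell command to move; the robot and the scene stay as the last step left them, time stands still between calls to the robot, and variables do not carry over. Pictures are saved under pics/ and viewed, at most 10 in all, crops included, and the job is handed in when it is done.

```bash
ls; mkdir -p pics; python3 - <<'E'
from station import *
import cv2
s=get_state(); print(s)
print(grip_point_offset if not callable(grip_point_offset) else grip_point_offset())
for n in("scene","top"):
    p=camera_params(n); print(n,p); cv2.imwrite(f"pics/{n}0.png",grab_frame(n))
E
```

```text
pics
{'t': 0.0, 'q': array([ 1.63408446e+00,  3.59415776e-01,  1.10384894e-02, -3.63738346e-04,
       -1.22408503e+00, -2.88101155e-01]), 'qd': array([ 7.70876055e-04, -7.16179472e-04,  1.75674479e-03,  5.85708712e-05,
       -5.71821654e-04, -7.56499269e-04]), 'joint_efforts': array([-2.90268881e-04, -5.82716775e+01,  2.93048126e+01,  6.99684799e+00,
        6.86174812e-03, -1.63386785e-04]), 'eef_pos': array([0.15038605, 0.65752384, 0.22559269]), 'ee_rot': array([ 3.13989817e+00, -1.45569005e-04, -2.24936782e-01]), 'force': array([0.37380398, 0.39806129, 0.01835215]), 'moment': array([-0.02454061,  0.01811749,  0.04496526]), 'gripper_force': 0.0, 'width': 0.08757496775938384}
0.0188
scene {'vertical_fov': 50.06623546331013, 'cx': 283.4097805158404, 'cy': 203.21342471627545, 'k1': -0.1279784235781763, 'view': array([[-1.58285397e-01,  9.87392853e-01, -1.04256027e-03,
         8.57138934e-02],
       [ 8.18416398e-01,  1.30606538e-01, -5.59586037e-01,
        -3.82070509e-01],
       [-5.52395088e-01, -8.94275462e-02, -8.28771609e-01,
         1.62428055e+00],
       [ 0.00000000e+00,  0.00000000e+00,  0.00000000e+00,
         1.00000000e+00]])}
top {'vertical_fov': 49.74072753182695, 'cx': 272.997650346181, 'cy': 207.60343584850688, 'k1': 0.018620140642023737, 'view': array([[-0.01804178, -0.99982702, -0.00451981,  0.00726403],
       [-0.98699102,  0.01853211, -0.15970373,  0.5724686 ],
       [ 0.15975986,  0.00157968, -0.98715464,  1.38481473],
       [ 0.        ,  0.        ,  0.        ,  1.        ]])}
```

View pics/scene0.png

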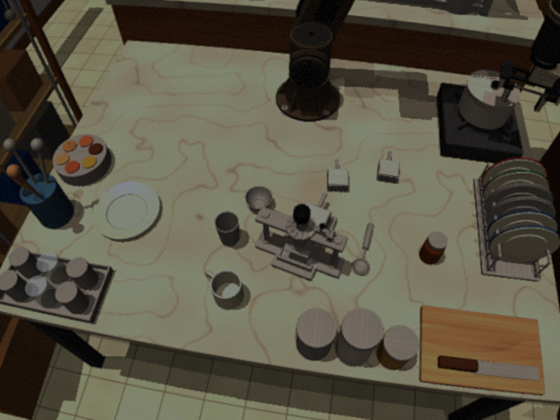

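View pics/top0.png

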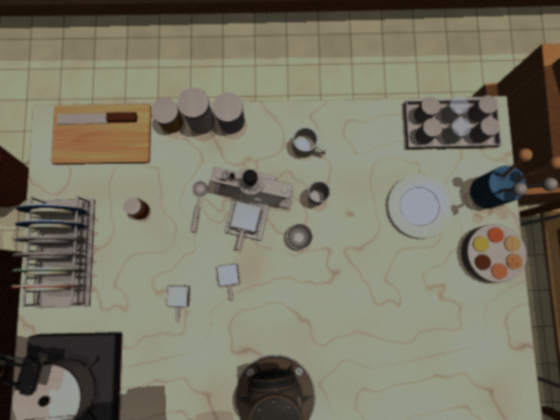

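The scene view shows the press at about (302,235) with its knob at (302,214). In the top view the knob is at (250,180), the large mould at (246,218) with its handle end at (238,247), and the two smaller look-alikes at (228,275) and (178,297). I'll zoom in next.

```bash
python3 - <<'E'
import cv2,numpy as np
a=cv2.imread("pics/scene0.png")[180:290,235:365]; b=cv2.imread("pics/top0.png")[155:260,190:310]
f=lambda i:cv2.resize(i,None,fx=6,fy=5.4 if 0 else 6,interpolation=cv2.INTER_CUBIC)[:600]
g=lambda i:np.clip(255*(i/255.)**.6,0,255).astype('uint8')
cv2.imwrite("pics/sc1.png",g(cv2.resize(a,None,fx=5,fy=5,interpolation=3)));cv2.imwrite("pics/tc1.png",g(cv2.resize(b,None,fx=5,fy=5,interpolation=3)))
E
```

```text
(no output)
```

View pics/sc1.png

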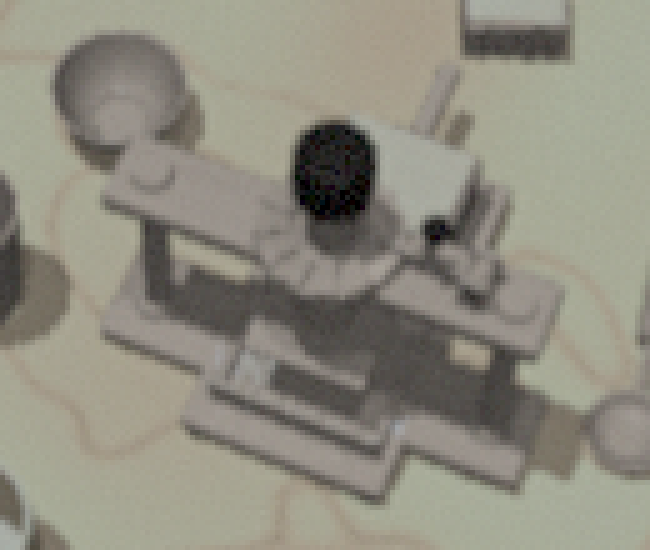

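View pics/tc1.png

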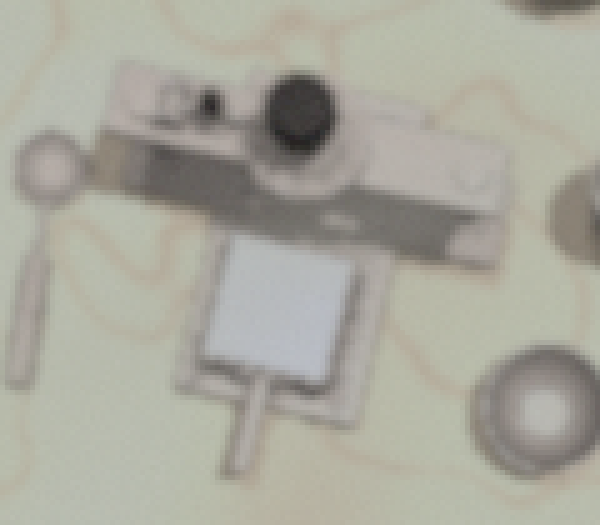

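The crops are clear. In the scene crop, the crossbar runs from (103,198) to (563,290), the knob top is at (335,150), the pawl ball at (437,232) and the hinge at (478,285). In the top crop, the crossbar corners are (118,62), (97,132), (513,150) and (495,220). The knob top is at (300,105), the ball at (210,105), and the lid corners are (232,233), (357,262), (328,382) and (203,360). The pawl is down.

```bash
cat > h.py <<'E'
import numpy as np, cv2
from station import *
from scipy.optimize import least_squares
from scipy.spatial.transform import Rotation as R
def proj(n,P):
    c=camera_params(n); P=np.atleast_2d(P); V=c["view"]; q=P@V[:3,:3].T+V[:3,3]
    s=q[:,:2]/q[:,2:]; s=s*(1+c["k1"]*(s**2).sum(1,keepdims=True))
    return s*210/np.tan(np.radians(c["vertical_fov"]/2))+[c["cx"],c["cy"]]
def place(p,L): # p=(x,y,yaw)
    L=np.atleast_2d(np.array(L,float)); c,s=np.cos(p[2]),np.sin(p[2])
    return np.c_[p[0]+c*L[:,0]-s*L[:,1],p[1]+s*L[:,0]+c*L[:,1],L[:,2]]
def fit(obs,p0): # obs: list of (cam,local pt m,pixel)
    f=lambda p:np.concatenate([(proj(n,place(p,l))[0]-u) for n,l,u in obs])
    r=least_squares(f,p0,loss='soft_l1'); return r.x,f(r.x).reshape(-1,2)
def totool(d,s=None): # world displacement -> tool axes, cm
    s=s or get_state(); return R.from_euler('xyz',s['ee_rot']).inv().apply(d)*100
E
python3 - <<'E'
from h import *
T=lambda x,y:np.array([190+(x-2)/5,155+(y-2)/5]); S=lambda x,y:np.array([235+(x-2)/5,180+(y-2)/5])
o=[("top",(.022,.12,.15),T(118,62)),("top",(-.022,.12,.15),T(97,132)),("top",(.022,-.12,.15),T(513,150)),("top",(-.022,-.12,.15),T(495,220)),
("top",(0,0,.231),T(302,100)),("top",(0,.052,.19),T(210,105)),
("scene",(-.022,-.12,.15),S(135,143)),("scene",(.022,-.12,.15),S(104,200)),("scene",(.022,.12,.15),S(538,338)),("scene",(-.022,.12,.15),S(563,290)),
("scene",(0,0,.231),S(335,155)),("scene",(0,.052,.19),S(437,232))]
p,r=fit(o,[.6,.05,-.2]); print(p,np.round(r,1).tolist())
h=.042
m=[("top",(h,h,.068),T(232,233)),("top",(h,-h,.068),T(357,262)),("top",(-h,-h,.068),T(328,382)),("top",(-h,h,.068),T(203,360)),("top",(-.104,0,.054),T(232,475))]
pm,r=fit(m,[.5,.05,-.2]); print(pm,np.round(r,1).tolist())
c,s=np.cos(p[2]),np.sin(p[2]); d=pm[:2]-p[:2]; print("mould in press",c*d[0]+s*d[1],-s*d[0]+c*d[1])
for n,l in dict(ball=(0,.052,.19),hinge=(0,.08,.166)).items(): print(n,place(p,l))
E
```

```text
[ 0.63421188  0.06069269 -0.23157191] [[-0.2, -0.7], [0.6, -0.5], [-0.1, -1.6], [0.4, -1.2], [-0.7, 0.9], [0.8, -0.6], [-0.1, -2.6], [-0.8, -0.9], [1.0, 2.8], [1.4, -1.9], [0.6, -0.9], [-0.6, -0.3]]
[ 0.54225414  0.08313074 -0.26101741] [[-0.4, -0.7], [0.7, -0.2], [-0.1, 2.0], [-1.5, -0.1], [1.2, -0.0]]
mould in press -0.09465280478217591 0.0007340949146379637
ball [[0.64614628 0.11130464 0.19      ]]
hinge [[0.6525725  0.13855723 0.166     ]]
```

```bash
python3 -m creep '[[[4,60.5,42.2,-3.4,0,0,1.576],[4,60.5,42.2,-3.4,0,0,1.576],[4,60.5,42.2,-3.4,0,0,1.576],[4,60.5,42.2,-3.4,0,0,1.576],[4,60.5,42.2,-3.4,0,0,1.576],[4,60.5,42.2,-3.4,0,0,1.576],[4,60.5,42.2,-3.4,0,0,1.576],[4,60.5,42.2,-3.4,0,0,1.576],[4,60.5,42.2,-3.4,0,0,1.576],[4,60.5,42.2,-3.4,0,0,1.576],[4,60.5,42.2,-3.4,0,0,1.576],[4,60.5,42.2,-3.4,0,0,1.576],[4,60.5,42.2,-3.4,0,0,1.576],[4,60.5,42.2,-3.4,0,0,1.576],[4,60.5,42.2,-3.4,0,0,1.576],[4,60.5,42.2,-3.4,0,0,1.576]]]' 6; python3 -c "
from h import *
s=get_state();print(s['eef_pos'],s['ee_rot'],s['q'])
t=np.array([.6461,.1113,.178]);print(totool(t-s['eef_pos']))
cv2.imwrite('pics/t2.png',cv2.resize(np.hstack([grab_frame('top')[150:230,190:290],grab_frame('scene')[180:260,260:360]]),None,fx=4,fy=4,interpolation=3))"
```

```text
t: 2.1
eef_pos: [0.6457, 0.1128, 0.2609]
ee_rot: [-3.141, 0.0, -1.799]
force: [-0.1, -0.1, 0.5]
width: 0.0398
gripper_force: 0.0
[0.64569102 0.11276597 0.26090591] [-3.14131065e+00  3.23448241e-04 -1.79921974e+00] [ 4.69822633e-01  3.08278309e-01  1.71257626e-02 -6.93883965e-05
 -1.27921984e+00 -6.98226158e-01]
[ 0.13621016 -0.07069311  8.29056765]
```

View pics/t2.png

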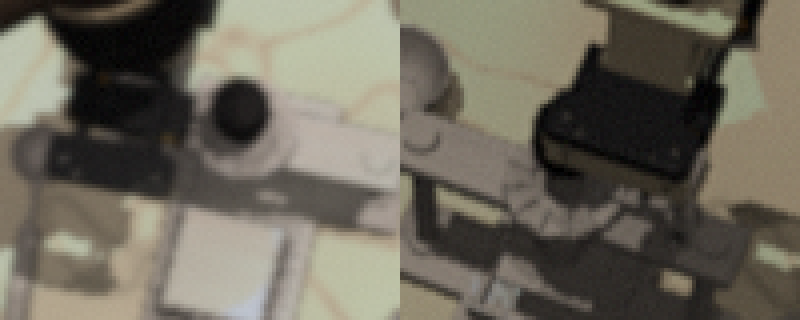

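The gripper hides the ball in both views, as expected, and stands over it with the knob clear at (240,108) in the top half. Next I descend and pinch.

```bash
python3 -m creep '[[[4,0.14,-0.07,4,0,0,0],[4,0.14,-0.07,7,0,0,0],[4,0.14,-0.07,8.3,0,0,0],[4,0.14,-0.07,8.3,0,0,0],[4,0.14,-0.07,8.3,0,0,0]]]'; python3 -m creep '[[[1,0,0,0,0,0,0],[1,0,0,0,0,0,0],[1,0,0,0,0,0,0],[1,0,0,0,0,0,0],[1,0,0,0,0,0,0],[1,0,0,0,0,0,0]]]' 6
```

```text
t: 2.82
eef_pos: [0.6474, 0.1106, 0.1791]
ee_rot: [-3.14, 0.001, -1.8]
force: [0.6, 0.4, 0.4]
width: 0.0401
gripper_force: 0.0
t: 3.58
eef_pos: [0.6472, 0.1101, 0.1779]
ee_rot: [-3.14, 0.0, -1.801]
force: [4.0, -2.7, 0.2]
width: 0.015
gripper_force: 6.0
```

```bash
python3 -m creep '[[[1,-0.4,0,-0.4,0,0,0],[1,-0.83,0,-0.73,0,0,0],[1,-1.33,0,-1,0,0,0],[1,-1.85,0,-1.17,0,0,0],[1,-2.4,0,-1.27,0,0,0],[1,-2.95,0,-1.3,0,0,0],[1,-3.5,0,-1.23,0,0,0],[1,-4.03,0,-1.09,0,0,0],[1,-4.55,0,-0.88,0,0,0],[1,-5.01,0,-0.57,0,0,0],[1,-5.35,0,-0.25,0,0,0],[1,-5.6,0,0,0,0,0],[1,-5.6,0,0,0,0,0]]]'
```

```text
t: 5.2
eef_pos: [0.6603, 0.1644, 0.1774]
ee_rot: [-3.14, -0.0, -1.801]
force: [7.2, -3.8, -1.4]
width: 0.0152
gripper_force: 6.0
```

```bash
python3 -m creep '[[[4,0,0,0,0,0,0],[4,0,0,0,0,0,0],[4,0,0,0,0,0,0],[4,0,0,-4,0,0,0],[4,0,0,-8,0,0,0],[4,0,0,-8,0,0,0]]]'; python3 -c "
from h import *
s=get_state();print(s['eef_pos'],s['ee_rot'])
p=[.6342,.0607,-.2316]
print(proj('scene',place(p,[[0,.113,.181],[0,.052,.19]])),totool(np.r_[p[:2],.27]-s['eef_pos']))"
```

```text
t: 5.95
eef_pos: [0.6607, 0.1654, 0.2618]
ee_rot: [-3.136, 0.004, -1.8]
force: [0.3, 0.0, 0.2]
width: 0.0401
gripper_force: 0.0
[0.6607371  0.16542352 0.26179587] [-3.13637254  0.00373563 -1.80024761]
[[344.67817923 235.65862899]
 [321.44360644 225.65161896]] [10.79831358  0.19779841 -0.86180205]
```

```bash
python3 -m creep '[[[7,10.8,0.2,-0.9,0,0,2],[7,10.8,0.2,-0.9,0,0,2],[7,10.8,0.2,-0.9,0,0,2],[7,10.8,0.2,-0.9,0,0,2],[7,10.8,0.2,-0.9,0,0,2],[7,10.8,0.2,-0.9,0,0,2],[7,10.8,0.2,-0.9,0,0,2],[7,10.8,0.2,-0.9,0,0,2],[7,10.8,0.2,-0.9,0,0,2],[7,10.8,0.2,-0.9,0,0,2],[7,10.8,0.2,-0.9,0,0,2],[7,10.8,0.2,-0.9,0,0,2]]]'; python3 -c "
from h import *
s=get_state();print(s['eef_pos'],s['ee_rot'],s['q'])
print(totool(np.r_[.6346,.0606,.206]-s['eef_pos']))
cv2.imwrite('pics/t3.png',cv2.resize(np.hstack([grab_frame('top')[150:230,190:290],grab_frame('scene')[180:260,270:370]]),None,fx=4,fy=4,interpolation=3))"
```

```text
t: 7.45
eef_pos: [0.6323, 0.0601, 0.2658]
ee_rot: [-3.141, -0.001, 2.483]
force: [0.5, -0.2, -0.6]
width: 0.07
gripper_force: 0.0
[0.63225729 0.06011688 0.26583674] [-3.14076860e+00 -9.22028050e-04  2.48331989e+00] [ 4.01332672e-01  2.73004442e-01 -2.05947614e-02 -4.18798078e-04
 -1.27836693e+00 -2.63028041e+00]
[-0.16128228  0.18646409  5.98337622]
```

View pics/t3.png

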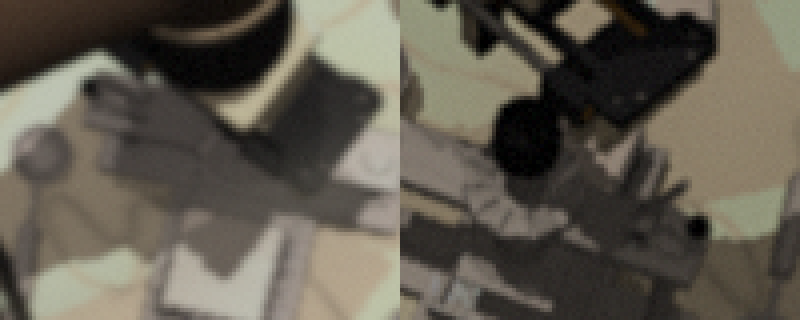

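The pawl ball is at scene (344.5,237), and a flipped-back pawl should be at (344.7,235.7), so the pawl is out. Next I descend on the knob and grip it.

```bash
python3 -m creep '[[[7,-0.16,0.19,3,0,0,0],[7,-0.16,0.19,6,0,0,0],[7,-0.16,0.19,6,0,0,0],[7,-0.16,0.19,6,0,0,0],[3.5,-0.16,0.19,6,0,0,0],[3.5,-0.16,0.19,6,0,0,0],[3.5,-0.16,0.19,6,0,0,0],[3.5,-0.16,0.19,6,0,0,0],[3.5,-0.16,0.19,6,0,0,0],[3.5,-0.16,0.19,6,0,0,0],[3.5,-0.16,0.19,6,0,0,0]]]' 20; python3 -c "
from h import *
s=get_state();print(s)"
```

```text
t: 8.93
eef_pos: [0.6339, 0.0589, 0.207]
ee_rot: [-3.138, -0.0, 2.482]
force: [-4.9, -5.9, 4.6]
width: 0.0417
gripper_force: 20.0
{'t': 8.925, 'q': array([ 3.99431807e-01,  3.10308056e-01, -1.04586243e-01,  1.37940205e-03,
       -1.15914647e+00, -2.63032485e+00]), 'qd': array([-3.10123609e-04, -3.97729433e-05, -7.91862492e-04,  5.72569629e-04,
        1.03252501e-03,  1.11316244e-03]), 'joint_efforts': array([ 3.04427639e+00, -5.08252788e+01,  3.01586473e+01,  5.35200119e+00,
        2.32625239e+00, -7.04267542e-03]), 'eef_pos': array([0.63385376, 0.05885797, 0.20699672]), 'ee_rot': array([-3.13814513e+00, -4.86672315e-04,  2.48204908e+00]), 'force': array([-4.9040803 , -5.92040895,  4.63251003]), 'moment': array([-1.98174491,  1.6145157 ,  0.0222554 ]), 'gripper_force': 20.00008910894394, 'width': 0.04172607201610058}
```

```bash
python3 -m creep '[[[3.5,0,-0.18,0,0,0,0],[3.5,0,-0.18,0,0,0,-0.15],[3.5,0,-0.18,0,0,0,-0.3],[3.5,0,-0.18,0,0,0,-0.45],[3.5,0,-0.18,0,0,0,-0.6],[3.5,0,-0.18,0,0,0,-0.75],[3.5,0,-0.18,0,0,0,-0.9],[3.5,0,-0.18,0,0,0,-1.05],[3.5,0,-0.18,0,0,0,-1.2],[3.5,0,-0.18,0,0,0,-1.35],[3.5,0,-0.18,0,0,0,-1.5],[3.5,0,-0.18,0,0,0,-1.57],[3.5,0,-0.18,0,0,0,-1.57]]]' 20; python3 -c "
from h import *
s=get_state();print(s['eef_pos'],s['ee_rot'],s['force'],s['moment'],totool(s['force']/100,s))"
```

```text
t: 10.55
eef_pos: [0.634, 0.0575, 0.2071]
ee_rot: [-3.14, -0.002, -2.23]
force: [-0.9, -7.7, 2.9]
width: 0.0413
gripper_force: 20.0
[0.63402401 0.05753805 0.20705373] [-3.14036854e+00 -1.71782241e-03 -2.23006712e+00] [-0.93379722 -7.65901681  2.90361802] [-2.55608818  0.04445062  0.00758763] [ 6.63095327 -3.95688656 -2.88738996]
```

```bash
python3 -m creep '[[[3.5,0.13,-0.16,0,0,0,0],[3.5,0.13,-0.16,0,0,0,-0.15],[3.5,0.13,-0.16,0,0,0,-0.3],[3.5,0.13,-0.16,0,0,0,-0.45],[3.5,0.13,-0.16,0,0,0,-0.6],[3.5,0.13,-0.16,0,0,0,-0.75],[3.5,0.13,-0.16,0,0,0,-0.9],[3.5,0.13,-0.16,0,0,0,-1.05],[3.5,0.13,-0.16,0,0,0,-1.2],[3.5,0.13,-0.16,0,0,0,-1.35],[3.5,0.13,-0.16,0,0,0,-1.5],[3.5,0.13,-0.16,0,0,0,-1.6],[3.5,0.13,-0.16,0,0,0,-1.6]]]' 20; python3 -c "
from h import *
s=get_state();print(s['eef_pos'],s['ee_rot'],s['force'],s['moment'],s['q'][5])"
```

```text
t: 12.18
eef_pos: [0.6354, 0.0576, 0.2071]
ee_rot: [-3.14, -0.001, -0.631]
force: [2.3, -0.0, 2.3]
width: 0.0414
gripper_force: 20.0
[0.63539303 0.05762014 0.20705214] [-3.13972566e+00 -1.11125602e-03 -6.31316687e-01] [ 2.33026596 -0.03458929  2.29819253] [ 0.28580281 -0.5999421   0.00213717] 0.5437097235314807
```

```bash
cat > m.py <<'E'
from h import *
s=get_state();print('>>',s['eef_pos'].round(4),round(s['ee_rot'][2],3),s['moment'].round(3),round(s['q'][5],3),s['joint_efforts'][5].round(3))
E
python3 -m creep '[[[3.5,0,0,0,0,0,-0.15],[3.5,0,0,0,0,0,-0.3],[3.5,0,0,0,0,0,-0.3]]]' 20 >/dev/null; python3 m.py
for i in 1 2 3; do :; done
python3 -m creep '[[[3.5,0,0,0,0,0,-0.1],[3.5,0,0,0,0,0,-0.2],[3.5,0,0,0,0,0,-0.2]]]' 20 >/dev/null; python3 m.py
python3 -m creep '[[[3.5,0,0,0,0,0,-0.1],[3.5,0,0,0,0,0,-0.2],[3.5,0,0,0,0,0,-0.2]]]' 20 >/dev/null; python3 m.py
```

```text
>> [0.6355 0.0578 0.2071] -0.333 [ 0.904 -1.034 -0.015] 0.841 1.246
>> [0.6355 0.058  0.207 ] -0.135 [ 1.554 -1.312 -0.018] 1.04 0.8
>> [0.6354 0.0581 0.2068] 0.065 [ 1.715 -1.355 -0.033] 1.24 0.678
```

```bash
python3 -m creep '[[[3.5,0,0,0,0,0,0],[3.5,0,0,0,0,0,0]]]' 20 >/dev/null; python3 m.py
python3 -m creep '[[[3.5,0,0,0,0,0,-0.1],[3.5,0,0,0,0,0,-0.2],[3.5,0,0,0,0,0,-0.2]]]' 20 >/dev/null; python3 m.py
python3 -m creep '[[[3.5,0,0,0,0,0,-0.1],[3.5,0,0,0,0,0,-0.2],[3.5,0,0,0,0,0,-0.2]]]' 20 >/dev/null; python3 m.py
```

```text
>> [0.6354 0.0581 0.2068] 0.064 [ 1.728 -1.377 -0.026] 1.239 0.002
>> [0.635  0.0582 0.2065] 0.265 [ 1.85  -0.952 -0.007] 1.44 0.672
>> [0.6345 0.058  0.2063] 0.465 [ 1.786 -0.603 -0.105] 1.64 0.759
```

```bash
for a in 1; do python3 -m creep '[[[3.5,0,0,0,0,0,0],[3.5,0,0,0,0,0,0]]]' >/dev/null; python3 m.py; python3 -m creep '[[[3.5,0,0,0,0,0,-0.05],[3.5,0,0,0,0,0,-0.1],[3.5,0,0,0,0,0,-0.1]]]' >/dev/null; python3 m.py
python3 -m creep '[[[3.5,0,0,0,0,0,-0.05],[3.5,0,0,0,0,0,-0.1],[3.5,0,0,0,0,0,-0.1]]]' >/dev/null; python3 m.py; done
python3 -c "
from h import *
cv2.imwrite('pics/t4.png',cv2.resize(np.hstack([grab_frame('top')[150:230,190:290],grab_frame('scene')[180:260,260:360]]),None,fx=4,fy=4,interpolation=3))"
```

```text
>> [0.6345 0.058  0.2062] 0.464 [ 1.719 -0.603 -0.078] 1.639 0.075
>> [0.6342 0.0578 0.2061] 0.564 [ 1.857 -0.388 -0.257] 1.739 0.555
>> [0.6341 0.0576 0.206 ] 0.665 [ 1.896 -0.148 -0.362] 1.84 0.641
```

```bash
python3 -m creep '[[[3.5,0,0,0,0,0,0.1],[3.5,0,0,0,0,0,0.2],[3.5,0,0,0,0,0,0.2],[3.5,0,0,0,0,0,0.2]]]' >/dev/null; python3 m.py; 
python3 -m creep '[[[3.5,0,0,0,0,0,0.1],[3.5,0,0,0,0,0,0.25],[3.5,0,0,0,0,0,0.4],[3.5,0,0,0,0,0,0.55],[3.5,0,0,0,0,0,0.7],[3.5,0,0,0,0,0,0.85],[3.5,0,0,0,0,0,1.0],[3.5,0,0,0,0,0,1.15],[3.5,0,0,0,0,0,1.2],[3.5,0,0,0,0,0,1.2],[7.5,0,0,0,0,0,1.2],[7.5,0,0,0,0,0,1.2],[7.5,0,0,0,0,0,1.2],[7.5,0,0,0,0,0,1.2]]]' ; python3 m.py
python3 -c "
from h import *
cv2.imwrite('pics/t5.png',cv2.resize(np.hstack([grab_frame('top')[150:230,190:290],grab_frame('scene')[180:260,260:360]]),None,fx=4,fy=4,interpolation=3))"
```

```text
>> [0.634  0.0577 0.206 ] 0.465 [ 2.009  0.024 -0.032] 1.64 0.04
t: 17.65
eef_pos: [0.6344, 0.0568, 0.2065]
ee_rot: [3.141, 0.0, -0.732]
force: [0.5, -0.5, -0.7]
width: 0.0734
gripper_force: 0.0
>> [0.6344 0.0568 0.2065] -0.732 [ 0.036 -0.003 -0.024] 0.444 -0.015
```

```bash
python3 -m creep '[[[7.5,0,0,-4,0,0,0],[7.5,0,0,-8,0,0,0],[7.5,0,0,-8,0,0,0]]]'; python3 -c "
from h import *
s=get_state();print(totool(np.r_[.4523,.102,.15]-s['eef_pos']),s['ee_rot'])"
```

```text
t: 18.12
eef_pos: [0.6362, 0.0573, 0.2906]
ee_rot: [-3.136, -0.004, -0.731]
force: [-0.8, -0.9, -0.3]
width: 0.0749
gripper_force: 0.0
[-16.73525748   9.022237    13.94952687] [-3.1362244  -0.00389064 -0.73083987]
```

View pics/t5.png

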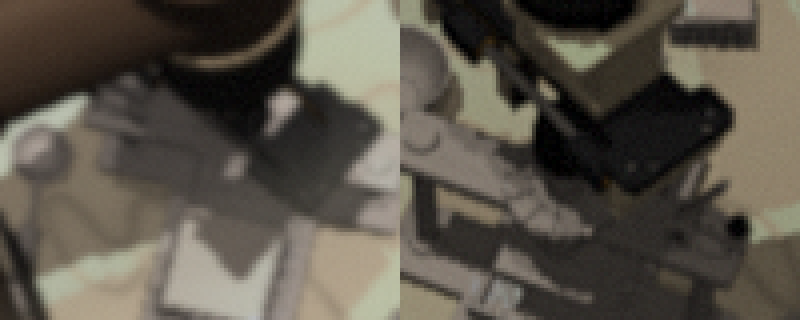

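The pawl is still out, with the ball at (738,226) in the crop. Next, over to the mould handle.

```bash
python3 -m creep '[[[5,-6,3,0,0,0,-0.2],[5,-12,6.5,1,0,0,-0.35],[5,-16.7,9,5,0,0,-0.5],[5,-16.7,9,10,0,0,-0.5],[5,-16.7,9,14,0,0,-0.5],[5,-16.7,9,14,0,0,-0.5],[5,-16.7,9,14,0,0,-0.5]]]' 15; python3 -c "
from h import *
s=get_state();print(totool(np.r_[.4523,.102,.036]-s['eef_pos']),s['ee_rot'])
cv2.imwrite('pics/t6.png',cv2.resize(np.hstack([grab_frame('top')[170:270,180:280],grab_frame('scene')[150:250,270:370]]),None,fx=4,fy=4,interpolation=3))"
```

```text
t: 19.0
eef_pos: [0.4511, 0.1019, 0.1478]
ee_rot: [-3.141, -0.001, -0.231]
force: [0.1, -0.5, 0.8]
width: 0.0503
gripper_force: 0.0
[ 0.1006268  -0.03338309 11.18372479] [-3.14120601e+00 -1.18020208e-03 -2.30647674e-01]
```

View pics/t6.png

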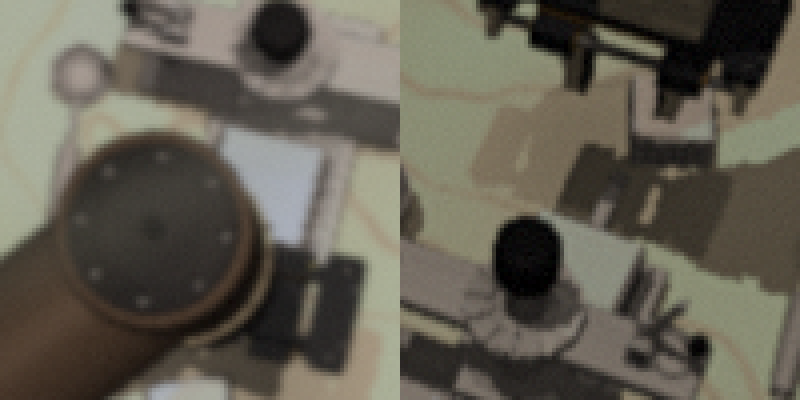

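The mould and its handle, at (605,195) in the scene half, look undisturbed, and the gripper is above the handle. Next I descend and grip the bar.

```bash
python3 -m creep '[[[5,0.1,0,4,0,0,0],[5,0.1,0,8,0,0,0],[5,0.1,0,10.5,0,0,0],[5,0.1,0,11.2,0,0,0],[5,0.1,0,11.2,0,0,0],[0.8,0.1,0,11.2,0,0,0],[0.8,0.1,0,11.2,0,0,0],[0.8,0.1,0,11.2,0,0,0],[0.8,0.1,0,11.2,0,0,0],[0.8,0.1,0,11.2,0,0,0],[0.8,0.1,0,11.2,0,0,0],[0.8,0.1,0,11.2,0,0,0],[0.8,0.1,0,11.2,0,0,0]]]' 15
```

```text
t: 20.72
eef_pos: [0.4514, 0.1017, 0.0348]
ee_rot: [-3.141, -0.001, -0.23]
force: [-1.7, 3.0, 5.3]
width: 0.012
gripper_force: 15.0
```

```bash
python3 -m creep '[[[0.8,1,0,0,0,0,0],[0.8,2,0,0,0,0,0],[0.8,3,0,0,0,0,0],[0.8,4,0,0,0,0,0],[0.8,4.5,0,0,0,0,0],[0.8,4.5,0,0,0,0,0]]]'; python3 -m creep '[[[0.8,1,0,0,0,0,0],[0.8,2,0,0,0,0,0],[0.8,3,0,0,0,0,0],[0.8,3.8,0,0,0,0,0],[0.8,3.8,0,0,0,0,0]]]'
```

```text
t: 21.48
eef_pos: [0.493, 0.0898, 0.0342]
ee_rot: [3.139, 0.003, -0.232]
force: [-5.8, -0.6, 9.5]
width: 0.0118
gripper_force: 15.0
t: 22.1
eef_pos: [0.5302, 0.0812, 0.0342]
ee_rot: [3.139, 0.003, -0.232]
force: [-5.5, -0.8, 7.8]
width: 0.0123
gripper_force: 15.0
```

```bash
for r in '[[[0.8,0.3,0,0,0,0,0],[0.8,0.6,0,0,0,0,0],[0.8,0.6,0,0,0,0,0]]]'; do python3 -m creep '[[[0.8,0.3,0,0,0,0,0],[0.8,0.6,0,0,0,0,0],[0.8,0.6,0,0,0,0,0]]]' | grep -E "pos|force:"; python3 -m creep '[[[0.8,0.2,0,0,0,0,0],[0.8,0.4,0,0,0,0,0],[0.8,0.4,0,0,0,0,0]]]'| grep -E "pos|force:"; done
```

```text
eef_pos: [0.5351, 0.0799, 0.0342]
force: [-9.7, 2.1, 11.3]
gripper_force: 15.0
eef_pos: [0.5388, 0.079, 0.0342]
force: [-10.1, 1.6, 11.6]
gripper_force: 15.0
```

```bash
python3 -m creep '[[[0.8,0.0,0,-0.1,0,0,0],[0.8,0,0,-0.1,0,0,0],[0.8,0.2,0,-0.1,0,0,0],[0.8,0.2,0,-0.1,0,0,0]]]' 40| grep -E "pos|force:"; python3 -m creep '[[[0.8,0.1,0,0,0,0,0],[0.8,0.2,0,0,0,0,0],[0.8,0.2,0,0,0,0,0]]]'| grep -E "pos|force:"; python3 -m creep '[[[0.8,0.1,0,0,0,0,0],[0.8,0.2,0,0,0,0,0],[0.8,0.2,0,0,0,0,0]]]'| grep -E "pos|force:"
```

```text
eef_pos: [0.5399, 0.0789, 0.0348]
force: [-14.4, 4.2, 10.8]
gripper_force: 40.0
eef_pos: [0.54, 0.0788, 0.0347]
force: [-23.5, 11.2, 18.0]
gripper_force: 40.0
eef_pos: [0.54, 0.0787, 0.0347]
force: [-31.9, 16.8, 25.1]
gripper_force: 40.0
```

```bash
python3 -m creep '[[[0.8,-0.2,0,0,0,0,0],[0.8,-0.35,0,0,0,0,0],[0.8,-0.35,0,0,0,0,0],[4,-0.35,0,0,0,0,0],[4,-0.35,0,0,0,0,0],[4,-0.35,0,0,0,0,0],[4,-0.35,0,-3,0,0,0],[4,-3,0,-8,0,0,0],[4,-5,0,-13,0,0,0],[4,-5,0,-18,0,0,0],[4,-5,0,-23,0,0,0],[4,-5,0,-23,0,0,0]]]' 6;python3 -c "
from h import *
s=get_state();print(s['ee_rot'],totool(place([.6342,.0585,-.2316],[0,.111,.27])[0]-s['eef_pos']))
p=[.6342,.059,-.2316]
t=grab_frame('top')
for n,l in dict(handle_end=(-.104,0,.054),L=(-.042,.042,.068),Rr=(-.042,-.042,.068)).items(): print(n,(proj('top',place(p,l))[0]-[190,170])*5+2)
cv2.imwrite('pics/t7.png',cv2.resize(np.hstack([t[170:250,190:270],grab_frame('scene')[180:260,270:350]]),None,fx=5,fy=5,interpolation=3))"
```

```text
t: 25.6
eef_pos: [0.5009, 0.0909, 0.2702]
ee_rot: [-3.136, -0.007, -0.23]
force: [0.3, 0.3, -1.4]
width: 0.0401
gripper_force: 0.0
[-3.13627884 -0.00696597 -0.23038584] [ 13.72775602 -10.9841719    0.17293176]
handle_end [280.35816739 252.91280534]
L [235.29766867 139.59006772]
Rr [366.69089391 167.59908051]
```

View pics/t7.png

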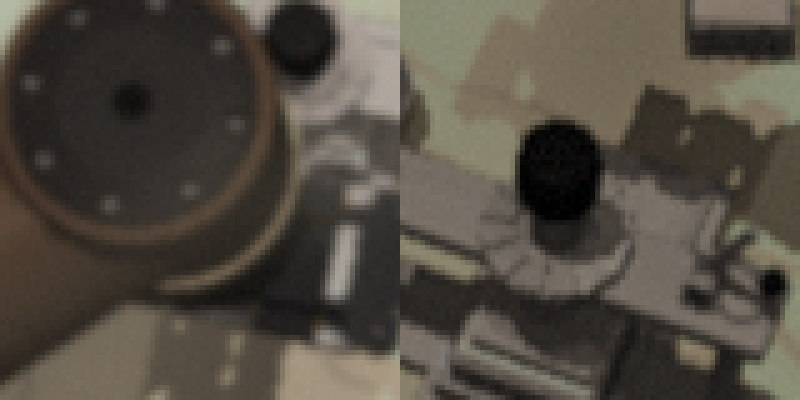

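The scene half shows the mould in under the crossbar, and the pawl ball is still out at (772,283). Next I go to the ball.

```bash
python3 -m creep '[[[4,4,-3,-1,0,0,0.18],[4,8,-6,-1,0,0,0.36],[4,12,-9,-1,0,0,0.54],[4,13.8,-11.2,-1,0,0,0.72],[4,13.8,-11.2,-1,0,0,0.9],[4,13.8,-11.2,-1,0,0,1.08],[4,13.8,-11.2,-1,0,0,1.26],[4,13.8,-11.2,-1,0,0,1.44],[4,13.8,-11.2,-1,0,0,1.57],[4,13.8,-11.2,-1,0,0,1.57],[4,13.8,-11.2,-1,0,0,1.57]]]' 6;python3 -c "
from h import *
s=get_state();print(s['ee_rot'],totool(np.r_[.6603,.1682,.169]-s['eef_pos']))"
```

```text
t: 27.08
eef_pos: [0.6585, 0.1675, 0.2744]
ee_rot: [3.14, -0.001, -1.798]
force: [-0.6, 0.3, -0.6]
width: 0.0398
gripper_force: 0.0
[ 3.14032843e+00 -1.08957142e-03 -1.79805397e+00] [-0.12285554 -0.16823719 10.54112792]
```

```bash
python3 -m creep '[[[4,-0.1,-0.2,4,0,0,0],[4,-0.1,-0.2,8,0,0,0],[4,-0.1,-0.2,10.4,0,0,0],[4,-0.1,-0.2,10.4,0,0,0],[4,-0.1,-0.2,10.4,0,0,0],[1,-0.1,-0.2,10.4,0,0,0],[1,-0.1,-0.2,10.4,0,0,0],[1,-0.1,-0.2,10.4,0,0,0],[1,-0.1,-0.2,10.4,0,0,0],[1,-0.1,-0.2,10.4,0,0,0],[1,-0.1,-0.2,10.4,0,0,0]]]' 6
```

```text
t: 28.45
eef_pos: [0.6615, 0.1682, 0.1721]
ee_rot: [-3.14, 0.0, -1.801]
force: [3.0, -0.5, 2.2]
width: 0.0148
gripper_force: 6.0
```

```bash
python3 -m creep '[[[1,0.22,0,-0.4,0,0,0],[1,0.49,0,-0.78,0,0,0],[1,0.8,0,-1.12,0,0,0],[1,1.15,0,-1.42,0,0,0],[1,1.54,0,-1.67,0,0,0],[1,1.96,0,-1.87,0,0,0],[1,2.4,0,-2.01,0,0,0],[1,2.85,0,-2.11,0,0,0],[1,3.31,0,-2.14,0,0,0],[1,3.77,0,-2.13,0,0,0],[1,4.22,0,-2.05,0,0,0],[1,4.67,0,-1.91,0,0,0],[1,5.1,0,-1.72,0,0,0],[1,5.48,0,-1.48,0,0,0],[1,5.63,0,-1.37,0,0,0],[1,5.63,0,-1.37,0,0,0]]]';python3 -m creep '[[[4,0,0,0,0,0,0],[4,0,0,0,0,0,0],[4,0,0,0,0,0,0],[4,0,0,-4,0,0,0],[4,0,0,-8.5,0,0,0],[4,0,0,-8.5,0,0,0]]]';python3 -c "
from h import *
s=get_state();print(s['ee_rot'],s['q'],totool(np.r_[.634,.0577,.27]-s['eef_pos']))"
```

```text
t: 30.45
eef_pos: [0.6479, 0.1131, 0.1851]
ee_rot: [3.141, -0.0, -1.801]
force: [4.8, -2.3, 1.1]
width: 0.0149
gripper_force: 6.0
t: 31.2
eef_pos: [0.6497, 0.1139, 0.2747]
ee_rot: [-3.136, 0.004, -1.8]
force: [1.1, -0.2, -0.1]
width: 0.0401
gripper_force: 0.0
[-3.13569135  0.00365923 -1.80026877] [ 4.69158309e-01  3.04909695e-01  4.29322912e-02  1.03063912e-03
 -1.30194680e+00 -6.98911900e-01] [5.83271189 0.25709836 0.45129653]
```

```bash
python3 -c "
from h import *
t=grab_frame('top'); s=grab_frame('scene')
g=lambda i:(255*(i/255.)**.6).astype('uint8')
for p in ([.6342,.0607,-.2316],[.6342,.0577,-.2316]):
  print((proj('top',place(p,[(-.104,0,.054),(-.042,.042,.068),(-.042,-.042,.068),(-.042,0,.054)]))-[200,180])*6+2.5)
cv2.imwrite('pics/t8.png',g(cv2.resize(np.hstack([t[180:250,200:265],s[190:260,290:355]]),None,fx=6,fy=6,interpolation=3)))"
```

```text
[[273.26849197 243.65587727]
 [219.18951695 107.66853922]
 [376.854774   141.27961167]
 [299.44164945 129.1406485 ]]
[[279.02373338 243.5490962 ]
 [224.95600539 107.56184665]
 [382.63294998 141.17246639]
 [305.15775912 129.03472509]]
```

View pics/t8.png

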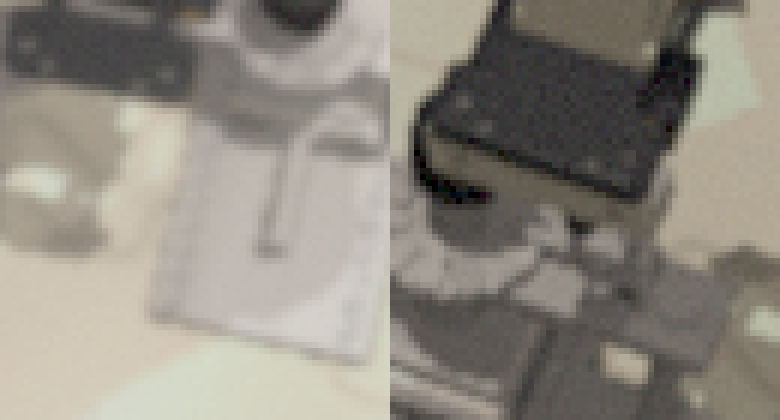

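The handle end sits at (268,245) against a predicted home of (273–279,244), so the mould is home. The ball is at (578,225) in the scene half, which is the down position, so the pawl is down. I go back to the knob next.

```bash
python3 -m creep '[[[7,5.83,0.26,0,0,0,-2.13],[7,5.83,0.26,0,0,0,-2.13],[7,5.83,0.26,0,0,0,-2.13],[7,5.83,0.26,0,0,0,-2.13],[7,5.83,0.26,0,0,0,-2.13],[7,5.83,0.26,0,0,0,-2.13],[7,5.83,0.26,0,0,0,-2.13],[7,5.83,0.26,0,0,0,-2.13],[7,5.83,0.26,0,0,0,-2.13],[7,5.83,0.26,0,0,0,-2.13],[7,5.83,0.26,0,0,0,-2.13],[7,5.83,0.26,0,0,0,-2.13],[7,5.83,0.26,0,0,0,-2.13],[7,5.83,0.26,0,0,0,-2.13]]]'>/dev/null; python3 m.py;python3 -c "
from h import *
s=get_state();print(totool(np.r_[.634,.0577,.207]-s['eef_pos']))"
```

```text
>> [0.6319 0.0571 0.2695] 0.328 [-0.09  -0.008  0.028] 1.501 0.025
[0.22229329 0.01191205 6.2501752 ]
```

```bash
python3 -m creep '[[[7,0.2,0,3,0,0,0],[7,0.2,0,6.2,0,0,0],[7,0.2,0,6.2,0,0,0],[7,0.2,0,6.2,0,0,0],[3.5,0.2,0,6.2,0,0,0],[3.5,0.2,0,6.2,0,0,0],[3.5,0.2,0,6.2,0,0,0],[3.5,0.2,0,6.2,0,0,0],[3.5,0.2,0,6.2,0,0,0],[3.5,0.2,0,6.2,0,0,0]]]' 25; python3 m.py
python3 -m creep '[[[3.5,0,0,0,0,0,-0.1],[3.5,0,0,0,0,0,-0.1]]]'>/dev/null; python3 m.py
python3 -m creep '[[[3.5,0,0,0,0,0,-0.1],[3.5,0,0,0,0,0,-0.1]]]'>/dev/null; python3 m.py
```

```text
t: 34.3
eef_pos: [0.6342, 0.058, 0.2086]
ee_rot: [-3.141, -0.0, 0.329]
force: [-1.7, 2.4, 5.0]
width: 0.0414
gripper_force: 25.0
>> [0.6342 0.058  0.2086] 0.329 [ 0.754  0.71  -0.027] 1.503 0.011
>> [0.6342 0.0579 0.2087] 0.429 [0.744 0.799 0.003] 1.603 0.786
>> [0.6343 0.0579 0.2087] 0.528 [ 0.732  0.793 -0.003] 1.702 0.607
```

```bash
python3 -m creep '[[[3.5,0,0,0,0,0,-0.1],[3.5,0,0,0,0,0,-0.1]]]'>/dev/null; python3 m.py
python3 -m creep '[[[3.5,0,0,0,0,0,-0.1],[3.5,0,0,0,0,0,-0.1]]]'>/dev/null; python3 m.py
python3 -m creep '[[[3.5,0,0,0,0,0,-0.08],[3.5,0,0,0,0,0,-0.08]]]'>/dev/null; python3 m.py
```

```text
>> [0.6344 0.0578 0.2086] 0.627 [ 0.61   0.662 -0.51 ] 1.801 1.195
>> [0.6345 0.0579 0.2085] 0.726 [ 0.712  0.146 -0.613] 1.9 1.42
>> [0.6344 0.0578 0.2083] 0.805 [ 0.477 -0.079 -0.652] 1.979 1.235
```

```bash
python3 -m creep '[[[3.5,0,0,0,0,0,0],[3.5,0,0,0,0,0,0]]]'>/dev/null; python3 m.py
for i in 1 ; do python3 -m creep '[[[3.5,0,0,0,0,0,0.04],[3.5,0,0,0,0,0,0.04]]]'>/dev/null; python3 m.py
python3 -m creep '[[[3.5,0,0,0,0,0,0.04],[3.5,0,0,0,0,0,0.04]]]'>/dev/null; python3 m.py
python3 -m creep '[[[3.5,0,0,0,0,0,0.04],[3.5,0,0,0,0,0,0.04]]]'>/dev/null; python3 m.py; done
```

```text
>> [0.6344 0.0578 0.2083] 0.807 [ 0.347 -0.455 -0.771] 1.981 0.684
>> [0.6343 0.0578 0.2084] 0.769 [ 0.328 -0.383 -0.269] 1.943 -0.016
>> [0.6343 0.0578 0.2084] 0.73 [ 0.361 -0.419 -0.116] 1.904 -0.208
>> [0.6343 0.0579 0.2083] 0.691 [ 0.401 -0.445 -0.044] 1.864 -0.245
```

```bash
python3 -m creep '[[[3.5,0,0,0,0,0,0.15],[3.5,0,0,0,0,0,0.3],[3.5,0,0,0,0,0,0.45],[3.5,0,0,0,0,0,0.6],[3.5,0,0,0,0,0,0.75],[3.5,0,0,0,0,0,0.9],[3.5,0,0,0,0,0,1.05],[3.5,0,0,0,0,0,1.2],[3.5,0,0,0,0,0,1.35],[3.5,0,0,0,0,0,1.5],[3.5,0,0,0,0,0,1.65],[3.5,0,0,0,0,0,1.8],[3.5,0,0,0,0,0,1.9],[3.5,0,0,0,0,0,1.9]]]'; python3 m.py
```

```text
t: 38.3
eef_pos: [0.6344, 0.0584, 0.2084]
ee_rot: [-3.141, 0.001, -1.208]
force: [1.3, 4.6, 3.3]
width: 0.0416
gripper_force: 25.0
>> [0.6344 0.0584 0.2084] -1.208 [ 1.755 -0.357 -0.061] -0.035 -0.78
```

```bash
python3 -m creep '[[[3.5,0,0,0,0,0,0.13],[3.5,0,0,0,0,0,0.26],[3.5,0,0,0,0,0,0.39],[3.5,0,0,0,0,0,0.52],[3.5,0,0,0,0,0,0.65],[3.5,0,0,0,0,0,0.78],[3.5,0,0,0,0,0,0.91],[3.5,0,0,0,0,0,1.04],[3.5,0,0,0,0,0,1.17],[3.5,0,0,0,0,0,1.3],[3.5,0,0,0,0,0,1.43]]]' >/dev/null; python3 m.py
python3 -m creep '[[[3.5,0,0,0,0,0,0.1],[3.5,0,0,0,0,0,0.15],[3.5,0,0,0,0,0,0.15]]]' >/dev/null; python3 m.py
python3 -m creep '[[[3.5,0,0,0,0,0,0.1],[3.5,0,0,0,0,0,0.15],[3.5,0,0,0,0,0,0.15]]]' >/dev/null; python3 m.py
python3 -m creep '[[[3.5,0,0,0,0,0,0.1],[3.5,0,0,0,0,0,0.14],[3.5,0,0,0,0,0,0.14],[3.5,0,0,0,0,0,0.14]]]' ; python3 m.py
```

```text
>> [0.6349 0.0583 0.2083] -2.641 [ 1.512 -1.236  0.072] -1.467 1.586
>> [0.6349 0.0583 0.2083] -2.787 [ 1.519 -1.449  0.   ] -1.613 -0.363
>> [0.6349 0.0582 0.2083] -2.937 [ 1.431 -1.545 -0.013] -1.763 -0.324
t: 40.92
eef_pos: [0.6349, 0.0581, 0.2083]
ee_rot: [3.141, 0.002, -3.077]
force: [3.1, 2.9, 2.5]
width: 0.0414
gripper_force: 25.0
>> [0.6349 0.0581 0.2083] -3.077 [ 1.317 -1.564  0.064] -1.903 -0.044
```

```bash
python3 -m creep '[[[3.5,0,0,0,0,0,-0.1],[3.5,0,0,0,0,0,-0.1]]]' >/dev/null; python3 m.py
python3 -m creep '[[[3.5,0,0,0,0,0,-0.06],[3.5,0,0,0,0,0,-0.06]]]' >/dev/null; python3 m.py
python3 -m creep '[[[3.5,0,0,0,0,0,-0.06],[3.5,0,0,0,0,0,-0.06]]]' >/dev/null; python3 m.py
```

```text
>> [0.6349 0.0582 0.2084] -2.975 [ 1.428 -1.571  0.096] -1.801 0.509
>> [0.6349 0.0582 0.2083] -2.916 [ 1.441 -1.509 -0.098] -1.742 0.404
>> [0.635  0.0582 0.2083] -2.857 [ 1.406 -1.627 -0.629] -1.683 0.979
```

The pawl blocks exactly at the predicted third tooth (yaw ≈ -2.92). Now I ease off, release and lift away.

```bash
python3 -m creep '[[[3.5,0,0,0,0,0,0.05],[3.5,0,0,0,0,0,0.05],[7,0,0,0,0,0,0.05],[7,0,0,0,0,0,0.05],[7,0,0,0,0,0,0.05],[7,0,0,0,0,0,0.05],[7,0,0,-3,0,0,0.05],[7,0,0,-8,0,0,0.05],[7,0,0,-12,0,0,0.05],[7,0,0,-12,0,0,0.05],[7,0,0,-12,0,0,0.05]]]'; python3 -c "
from h import *
a=grab_frame('scene')
print(proj('scene',place([.6342,.0585,-.2316],[[0,.052,.19]])))
b=a[215:240,310:335].sum(2).astype(int); y,x=np.where(b<b.min()+40); print(x.mean()+310,y.mean()+215,len(x))"
```

```text
t: 43.05
eef_pos: [0.6338, 0.0578, 0.3278]
ee_rot: [3.141, -0.001, -2.911]
force: [0.0, 0.0, 0.1]
width: 0.0699
gripper_force: 0.0
[[320.5517273  225.53133617]]
321.1111111111111 225.94444444444446 18
```

The pawl ball is at (321,226), its down position, and the robot touches nothing.

```bash
python3 -c "
from station import *
print(job_done())"
```

```text
the job is handed in; nothing more can be done
None
```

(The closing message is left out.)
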